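# Put the rinsed water tub back into the CPAP humidifier

### The arm

A 7-joint arm with a two-finger parallel gripper is mounted at the origin on the work surface. World frame = base frame: x ahead of the robot, y to its left, z up, the work surface at z = 0. Lengths are in m, angles in degrees, forces in N, time in s.
With the tool pointing down it reaches from about 0.425 to 0.875 m from the base axis. Payload 4.7 kg.
Tool frame: the origin (TCP) lies midway between the tips of the shut fingers; the grasp point (between the pads) lies 19 mm behind it; z points along the fingers, y is the direction in which the jaws open and shut (so a half turn about z gives the same grasp; the last joint's range is limited). The gripper opens to 87 mm and grips with 3 to 60 N. Pads are 19 mm wide; open, the fingers measure 117 mm over their backs; the gripper's body (75 mm by 190 mm) begins 51 mm behind the grasp point.
Start: joints at [75.579, 18.392, -4.016, 83.108, 1.295, 78.541, -3.26], TCP at [0.171, -0.627, 0.223] pointing down, gripper open.
Joint ranges: [-163.93, 163.93], [-17.29, 119.83], [-79.2, 71.16], [3.27, 140.29], [-89.18, 269.18], [5.43, 117.66], [-154.24, 154.24]. Speed limits (degrees/s): [147.25, 147.25, 180, 180, 180, 180, 180].

### API

Orientations are given as [roll, pitch, yaw] about the fixed x, y, z axes, in that order (R = Rz(yaw) Ry(pitch) Rx(roll)).
In Python, from cell import env gives the robot as it stands. The module is installed in compiled form; this text tells all that it offers.
- The arm moves only by the tool servo_tool, never from a script. Its argument "plan" is a list of rows, each a list of 3 entries, a list of its own where there are three numbers: the opening, from 0 (shut) to 1 (fully open), then the shift along the tool's x, y, z in cm, then the turn, a rotation vector about the tool's x, y, z in degrees. A call has 1 to 20 rows; each row shifts and turns the pose as measured when the row begins, along the tool's axes as they then stand; what a row does not reach is not made up. A row lasts 1/12 s, in which the tool goes at most 41.7 mm and 7.16 degrees, less where a joint would pass 70% of its speed; a pose out of reach is approached as far as the arm can. A call is refused whole if a number of a shift passes 4.17 or a number of a turn 7.16, either way. A call with a gripper value outside its range is refused whole. The fingers move at their own pace and stop on an object; "force" is the grip in N (left out, the last holds). Time passes only in rows, so rows that do not move let the fingers close. It gives the time, the measured TCP pose, the force and the opening at its end, in the units of the state.
- env.get_obs(): the state, without advancing time (a new reading comes with each control period).
- env.read_camera(name): name is "scene" or "top"; returns a dict with "image" (480x640x3 uint8, blue, green, red), "fx", "fy", "cx", "cy" (pixels), "rvec" (rotation vector, rad) and "tvec" (3), from world to camera coordinates, as OpenCV has them. Camera axes: x right, y down, z forward; pixel columns grow to the right and rows downward; lengths in m; the calibration is good to about 2 mm. A picture is of the moment at which its call begins. There is no depth.
- env.sign_off(): hands the job in, once; it reports no verdict.
The state is a dict: "time_s": time; "qpos": joint angles; "joint_velocities": joint speeds; "effort": joint torques, N m; "tool_pos": TCP position; "tool_rot": TCP orientation; "force": force on the tool from outside, world axes, zero at the start; "wrist_torque": the same for the moment, N m; "grip_width": finger opening in m.
Only numpy, scipy, OpenCV 4.12 (cv2) and the standard library are available. Lean on these libraries where they do the work, as an engineer would, in place of code of your own. Each camera call takes 0.05 s, during which the arm holds its last target. There are 200 camera calls.

### The job

Put the rinsed water tub back into the sleep-breathing machine: lower it (do not drop it) level into the open humidifier bay, its side port in the notch towards the blower, until it stands on the heater plate. Then swing the flip lid over and press its front edge down until it snaps shut and holds the tub down. Leave the other things on the stool where they are.

Things in the scene. Friction and masses are not known exactly. Their poses are not given: they have to be found in the camera images.
- machine: CPAP machine, fixed; sizes in mm. Origin on the stool top under the middle of its humidifier bay, z up. Front at -x, lid hinge at +x (rear), blower at -y: a white box x -80 to 76, y -190 to -72, 92 high. Bay: grey square well open above, inside 104 x 104 (x, y -52 to 52), rim 66 high; its walls reach out to x -80, x 76 and y 60.
- bay (a point): point fixed to the machine, mid bay, 26 mm above the stool, machine's axes: top of the round aluminium heater plate (76 across) when unpressed. The plate is on a spring: it carries the loose tub without sinking; pressing it the 6 mm to where the shut lid holds it takes 10 N in all, tub's weight included. The tub's underside comes to this point when set in, 6 mm lower with the lid shut.
- notch (a point): point fixed to the machine: notch for the tub's port in the bay wall on the blower (-y) side, at its inner face (y -52 mm), 50 mm above the stool, where the port's axis is with the lid shut. The notch is 26 mm wide along x, open at the top, its bottom 37 mm above the stool, 20 mm deep along y.
- tub: loose empty water tub, about 200 g: clear box 100 x 100 mm, body 48 high, lower edges rounded by 6, white cover with a grip rib in the middle, a round dark opening near its -x +y corner, and a port stub 22 in diameter jutting 9 mm from its -y side. Origin mid underside, z up. Set in the bay its axes point as the machine's, with 2 mm play on each side.
- tub_grip (a point): middle of the tub's white grip rib, 60 mm above the tub's underside; the rib is 14 mm thick (along the tub's y), 56 long (along its x), and stands 22 high on the cover, 48 to 70 mm above the underside; axes as the tub's.
- tub_port (a point): end face of the tub's port stub: 59 mm from the tub's middle towards its -y, axis 30 mm above its underside.
- flip_lid (a joint): angle of the flip lid, rad: 0 shut, 1.57 upright; starts leaning 0.2 to 0.5 back beyond upright; stays where left (1 to 2 N at its front edge moves it). Two feet inside press on the tub's cover over the last 0.1 rad, and a front spring catch snaps at the end: about 8 N down on the front edge. Unless snapped, the springs lift it open again.
- lid_hinge (a point): point fixed to the machine on the lid's hinge line (along the machine's y), over the rear wall: x 68, z 70 mm of the machine; machine's axes. The lid is a grey shell 32 mm deep with a clear window: shut, it spans x -80 to 62 and y -62 to 60 of the machine, flat top 100 mm above the stool, and a thumb lip 44 wide juts from its front to x -94, 90 to 99 mm high.
- lid_press (a point): point moving with the lid on its flat outer face, in the middle, 13 mm behind the front edge: 135 mm from the hinge line along the lid, 30 mm off it along its z. Its z points out of the outer face, its -x to the lid's front edge (the machine's axes when shut). Push the lid over and press it down here.
- denture_pot: bystander: lidded round grey denture pot, 90 mm across, 73 high; origin at the middle of its underside
- steel_cup: bystander: stainless steel cup, 72 mm across, 85 high; origin at the middle of its underside
- pill_dispenser: bystander: flat round white pill dispenser with a clear dial lid, 96 mm across, 32 high; origin at the middle of its underside
- glasses_case: bystander: black folding reading-glasses case, 158 x 62 x 29 mm, long side along its x; origin at the middle of its underside
Mind the look-alikes: they are no part of the job. Leave any brown or red look-alike of the tub alone.

How it is judged (in metres and radians):
On the way, in this order (a step that is already met when the one before it is completed fails the run):
1. the tub stands in the bay on the heater plate, level and the right way round, the lid still open (horizontal distance between tub and bay below 0.005 m and z of tub in the frame of bay between -0.008 and 0.003 m and y of tub_port in the frame of machine below -0.05 m and angle between the x axis of tub and the x axis of machine, either way round below 0.08 rad and angle between tub's own z axis and vertical below 0.06 rad and value of joint flip_lid above 0.3 rad), for 0.2 s.
2. the lid is snapped shut (value of joint flip_lid below 0.04 rad), for 0.2 s.
At the end, for the whole second after the job is handed in: The flip lid stays shut by itself (within 0.04 rad), the tub at rest under it: within 5 mm of the bay's middle, port in the notch towards the blower, square to the machine within 0.08 rad, level within 0.06 rad, pressed 3 to 9 mm below bay (6 mm is nominal) (value of joint flip_lid below 0.04 rad and z of tub in the frame of bay between -0.009 and -0.003 m and horizontal distance between tub and bay below 0.005 m and y of tub_port in the frame of machine below -0.05 m and angle between the x axis of tub and the x axis of machine, either way round below 0.08 rad and angle between tub's own z axis and vertical below 0.06 rad and linear speed of tub below 0.02 m/s); the robot touches nothing.
It fails at once if the tub is dropped into the bay (faster than 0.6 m/s at the bay, a fall of about 18 mm) (horizontal distance between tub and bay below 0.03 m and z of tub in the frame of bay below 0.04 m and linear speed of tub above 0.6 m/s).
It fails at once if a bystander is pushed more than 30 mm from its place or tipped over (distance of any of denture_pot, steel_cup, pill_dispenser, glasses_case from where it was at the start of the episode above 0.03 m or angle between any of denture_pot, steel_cup, pill_dispenser, glasses_case's own z axis and vertical above 0.4 rad).
It also fails if it takes over 69 s, if anything falls off the work surface, if the arm or the gripper's body presses on something with over 40 N, if the wrist force passes 120 N, or if a joint passes its speed limit or range.

## Working session

There is one attempt and no reset: what is moved stays moved. The work goes in short steps, Python scripts to look and compute and a tool call to move; the robot and the scene stay as the last step left them, time stands still between calls to the robot, and variables do not carry over. Pictures are saved under pics/ and viewed, about 8 in all and at most 12, crops included, and the job is handed in when it is done.

Besides the shell and the picture viewer there is one more tool, called after ">>>" as a command line: name --argument value ..., lists and objects as JSON in quotes. servo_tool: Moves the arm, as the interface text tells. Its arguments: {"type":"object","properties":{"plan":{"type":"array"},"force":{"type":"number"}},"required":["plan"]}

```bash
mkdir -p pics
cat > h.py <<'E'
import cv2, numpy as np
from cell import env
def cam(n,save=None):
    c=env.read_camera(n)
    if save: cv2.imwrite('pics/'+save,c['image'])
    c['K']=np.array([[c['fx'],0,c['cx']],[0,c['fy'],c['cy']],[0,0,1.]]);c['R']=cv2.Rodrigues(np.array(c['rvec'],float))[0];c['t']=np.array(c['tvec'],float).ravel()
    return c
def ray(c,p):
    d=c['R'].T@np.linalg.inv(c['K'])@np.array([p[0],p[1],1.]);return -c['R'].T@c['t'],d/np.linalg.norm(d)
def onz(c,p,z):
    o,d=ray(c,p);return o+d*(z-o[2])/d[2]
def proj(c,P):
    q=c['R']@np.array(P,float).T.reshape(3,-1)+c['t'][:,None];q=c['K']@q;return (q[:2]/q[2]).T
def tri(c1,p1,c2,p2):
    o1,d1=ray(c1,p1);o2,d2=ray(c2,p2);A=np.c_[d1,-d2];s=np.linalg.lstsq(A,o2-o1,rcond=None)[0]
    a,b=o1+d1*s[0],o2+d2*s[1];return (a+b)/2,np.linalg.norm(a-b)
E
python3 -c "
from h import *
for n in('scene','top'):
    c=cam(n,n+'0.png');print(n,-c['R'].T@c['t'],c['R'][2],c['fx'])
print(env.get_obs())"
```

```text
scene [ 1.39456929 -0.69779212  0.92111528] [-0.5870188   0.52838125 -0.61336953] 522.6088734417606
top [0.34945974 0.02459424 1.59212527] [ 0.14277347  0.00866437 -0.98971747] 537.2562252833131
{'time_s': 0.1, 'qpos': array([75.57865614, 18.43292382, -4.01778336, 83.16908861,  1.29405666,
       78.54040101, -3.25894683]), 'joint_velocities': array([-0.145524  , -0.14846151, -0.04676741, -0.14491828,  0.00275868,
        0.03192738,  0.05773946]), 'effort': array([-1.14330489e-04, -4.92573488e+01, -4.05832725e-01, -3.13398671e+01,
       -6.42616977e-02,  3.94414819e-02,  5.44731927e-05]), 'tool_pos': array([ 0.17059236, -0.6266942 ,  0.22158228]), 'tool_rot': array([-1.79902777e+02,  3.88736009e-03,  1.52339696e+01]), 'force': array([-0.69507177,  0.12157994, -0.06808408]), 'wrist_torque': array([-0.00751373,  0.02006915,  0.00986637]), 'grip_width': 0.08679576578251598}
```

View pics/scene0.png

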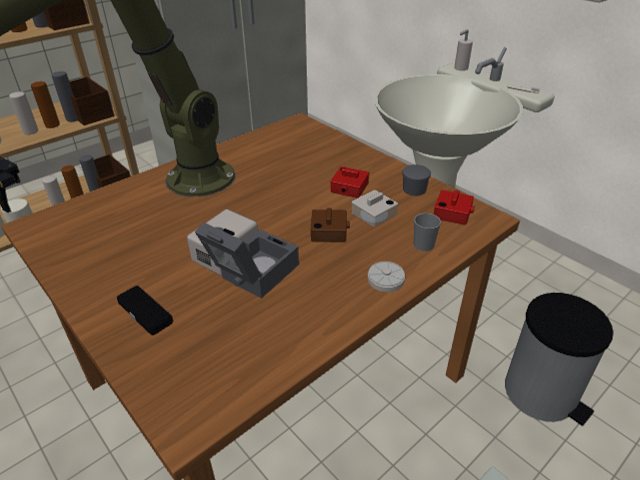

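View pics/top0.png

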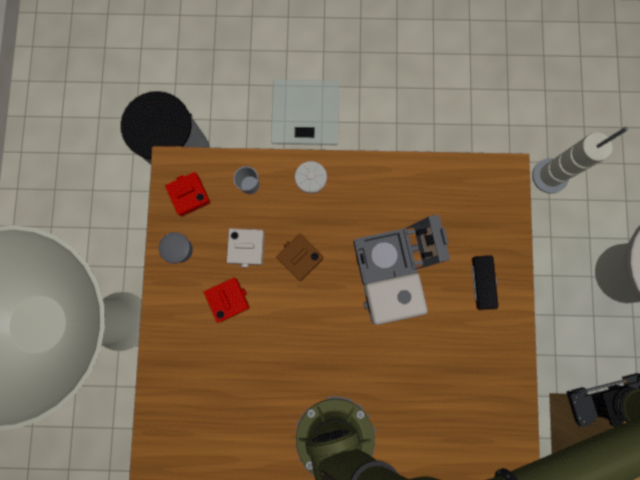

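The top view has four tub-like boxes: white (245,246), brown (300,257), red (187,193) and red (226,299). The white-covered clear one is the tub. The machine is at (390,270), with its lid leaning back to the right (rear, -y world). I'll confirm in an enlarged crop.

```bash
python3 -c "
import cv2,numpy as np
t=cv2.imread('pics/top0.png');s=cv2.imread('pics/scene0.png')
def cr(i,x,y,w,h,f):return cv2.resize(i[y:y+h,x:x+w],None,fx=f,fy=f,interpolation=cv2.INTER_CUBIC)
# each 400x300
a=cr(t,215,216,66,50,6);b=cr(t,350,210,100,120,4)
c=cr(s,340,180,66,50,6);d=cr(s,185,205,120,95,4)
o=np.zeros((600,800,3),np.uint8)
o[:300,:396]=a;o[300:600,:396]=c
o2=np.zeros((480,800,3),np.uint8)
o[:480-180,0:0]=0
cv2.imwrite('pics/c1.png',o[:, :400])
p=np.zeros((480,800,3),np.uint8);p[:480,:400]=b;p[:380,400:]=cr(s,190,205,100,95,4);cv2.imwrite('pics/c2.png',p)
"
```

```text
(no output)
```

View pics/c1.png

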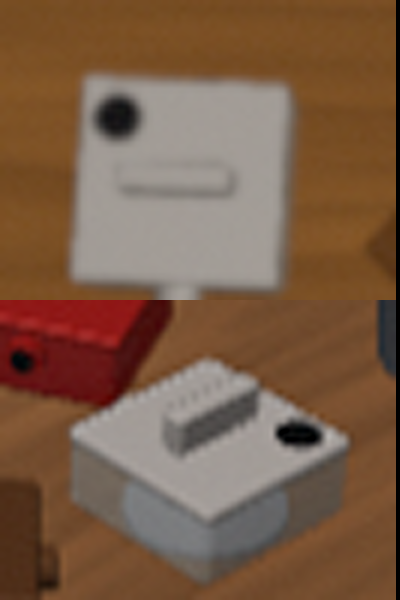

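View pics/c2.png

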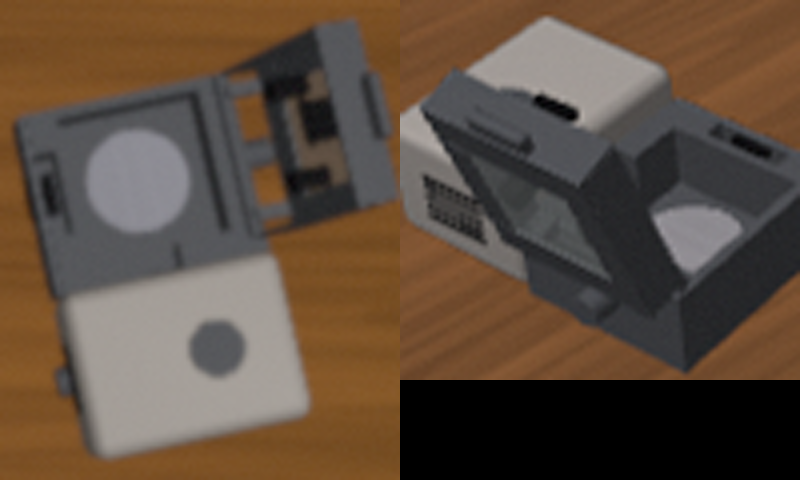

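Crop 1 confirms the white tub. In the top view its corners are at about (84,74), (294,84), (284,290) and (70,284) in crop pixels. The dark opening is at the upper left and the port at the bottom, towards world -x. Crop 2 shows the machine with its bay plate at (137,181), the blower towards world -x and the front towards world +y. Next I fit both poses.

```bash
cat > fit.py <<'E'
from h import *
from scipy.optimize import least_squares
def fit(obs,x0,usez=True):
    def pose(x,P):
        c,s=np.cos(x[2]),np.sin(x[2]);P=np.array(P)/1e3
        return [x[0]+c*P[0]-s*P[1],x[1]+s*P[0]+c*P[1],P[2]+(x[3] if usez else 0)]
    f=lambda x:np.concatenate([proj(c,[pose(x,P)])[0]-p for c,p,P in obs])
    r=least_squares(f,x0 if usez else x0[:3],loss='soft_l1');return r.x,f(r.x).reshape(-1,2).round(1)
E
cat > m1.py <<'E'
from fit import *
T=cam('top');S=cam('scene')
to=lambda u,v:np.array([215+u/6-.42,216+v/6-.42]); so=lambda u,v:np.array([340+u/6-.42,180+(v-300)/6-.42])
C=[(-50,50,48),(50,50,48),(50,-50,48),(-50,-50,48)]
obs=[(T,to(*p),P) for p,P in zip([(84,74),(294,84),(284,290),(70,284)],C)]+[(S,so(*p),P) for p,P in zip([(348,440),(209,520),(72,437),(207,360)],C)]
x,r=fit(obs,[.7,.25,-1.6,0]);print('tub',x[:2],np.degrees(x[2]),x[3],r.tolist())
tm=lambda u,v:np.array([350+u/4-.38,210+v/4-.38]); sm=lambda u,v:np.array([190+(u-400)/4-.38,205+v/4-.38])
g=cv2.cvtColor(T['image'],cv2.COLOR_BGR2GRAY)
sub=g[240:272,368:402];m=(sub>125).astype(np.uint8);n,l,st,ce=cv2.connectedComponentsWithStats(m)
i=1+np.argmax(st[1:,4]);print(st[i],ce[i]);pc=ce[i]+[368,240]
obs=[(T,tm(15,120),(-80,60,66)),(T,pc,(0,0,26)),(S,sm(687,312),(76,60,66)),
(T,tm(62,297),(-80,-72,92)),(T,tm(272,255),(76,-72,92)),(T,tm(310,408),(76,-190,92)),(T,tm(95,460),(-80,-190,92)),
(S,sm(548,15),(-80,-190,92)),(S,sm(668,68),(-80,-72,92)),(S,sm(672,130),(-52,-52,66)),(S,sm(795,178),(-52,52,66))]
x,r=fit(obs,[.6,-.15,-1.4,0]);print('mach',x[:2],np.degrees(x[2]),x[3],r.tolist(),'plate',onz(T,pc,.026))
E
python3 m1.py
```

```text
tub [0.53724278 0.27246045] -90.71367888829738 -0.004280180577681052 [[0.0, 0.3], [-0.8, -0.3], [-0.9, -0.5], [0.3, -0.6], [0.2, 0.5], [-0.3, 0.2], [-1.5, -0.6], [-0.5, 0.1]]
[  4   3  25  25 489] [16.00408998 14.83435583]
mach [ 0.52155417 -0.13251173] -76.13739937993572 -0.00633058996837813 [[-0.6, -0.4], [-0.7, 0.1], [-1.8, -2.1], [-1.3, -0.3], [0.4, -2.0], [1.3, 1.3], [0.2, 0.7], [-1.3, -0.3], [1.4, 0.4], [0.2, 0.4], [0.5, 2.2]] plate [ 0.52106201 -0.13394448  0.026     ]
```

Tub at (0.537, 0.272), yaw -90.7°. Bay at (0.521, -0.134), yaw -76.1°. The fitted heights are within about 6 mm of nominal and the reach is fine. I'll grasp with tool yaw at about 89.3°, turning and raising first.

>>> servo_tool --plan '[[1,[0,0,-1.2],[0,0,-7.1]],[1,[0,0,-1.2],[0,0,-7.1]],[1,[0,0,-1.2],[0,0,-7.1]],[1,[0,0,-1.2],[0,0,-7.1]],[1,[0,0,-1.2],[0,0,-7.1]],[1,[0,0,-1.2],[0,0,-7.1]],[1,[0,0,-1.2],[0,0,-7.1]],[1,[0,0,-1.2],[0,0,-7.1]],[1,[0,0,-1.2],[0,0,-7.1]],[1,[0,0,-1],[0,0,-7.1]],[1,[0,0,0],[0,0,-3.1]],[1,[3,2.4,0],[0,0,0]],[1,[3,2.4,0],[0,0,0]],[1,[3,2.4,0],[0,0,0]],[1,[3,2.4,0],[0,0,0]],[1,[3,2.4,0],[0,0,0]],[1,[3,2.4,0],[0,0,0]],[1,[3,2.4,0],[0,0,0]],[1,[3,2.4,0],[0,0,0]],[1,[3,2.4,0],[0,0,0]]]'

```text
time_s: 1.87
tool_pos: [0.3824, -0.3513, 0.3372]
tool_rot: [-179.4, -0.5, 89.4]
force: [0.4, 0.0, -0.8]
grip_width: 0.087
```

>>> servo_tool --plan '[[1,[3.8,0.95,0],[0,0,0]],[1,[3.8,0.95,0],[0,0,0]],[1,[3.8,0.95,0],[0,0,0]],[1,[3.8,0.95,0],[0,0,0]],[1,[3.8,0.95,0],[0,0,0]],[1,[3.8,0.95,0],[0,0,0]],[1,[3.8,0.95,0],[0,0,0]],[1,[3.8,0.95,0],[0,0,0]],[1,[3.8,0.95,0],[0,0,0]],[1,[3.8,0.95,0],[0,0,0]],[1,[3.8,0.95,0],[0,0,0]],[1,[3.8,0.95,0],[0,0,0]],[1,[3.8,0.95,0],[0,0,0]],[1,[3.8,0.95,0],[0,0,0]],[1,[3.8,0.95,0],[0,0,0]],[1,[3.5,0.95,0],[0,0,0]],[1,[0.5,0.2,0],[0,0,0]],[1,[0,0,0],[0,0,0]]]'

```text
time_s: 3.37
tool_pos: [0.5441, 0.2983, 0.3375]
tool_rot: [-179.6, -0.4, 89.9]
force: [0.3, -1.3, 0.2]
grip_width: 0.0874
```

>>> servo_tool --plan '[[1,[-1,-0.3,3],[0,0,0.6]],[1,[-1,-0.3,3],[0,0,0]],[1,[-0.6,-0.1,3],[0,0,0]],[1,[0,0,3],[0,0,0]],[1,[0,0,3],[0,0,0]],[1,[0,0,2.5],[0,0,0]],[1,[0,0,2],[0,0,0]],[1,[0,0,1],[0,0,0]],[1,[0,0,0],[0,0,0]],[1,[0,0,0],[0,0,0]]]'

```text
time_s: 4.2
tool_pos: [0.537, 0.2586, 0.1257]
tool_rot: [-179.9, 0.1, 88.5]
force: [0.5, -0.1, 0.2]
grip_width: 0.0869
```

```bash
python3 -c "
from h import *
print(env.get_obs()['tool_pos'],env.get_obs()['tool_rot'])
t=cam('top')['image'][206:276,195:295];c=cam('scene')
s=c['image'][130:230,325:425]
cv2.imwrite('pics/c3.png',np.hstack([cv2.copyMakeBorder(cv2.resize(t,None,fx=4,fy=4,interpolation=2),0,120,0,0,0),cv2.resize(s,None,fx=4,fy=4,interpolation=2)]))"
```

```text
[0.53702292 0.25860758 0.12565988] [-1.79874037e+02  5.06524098e-02  8.84714485e+01]
```

View pics/c3.png

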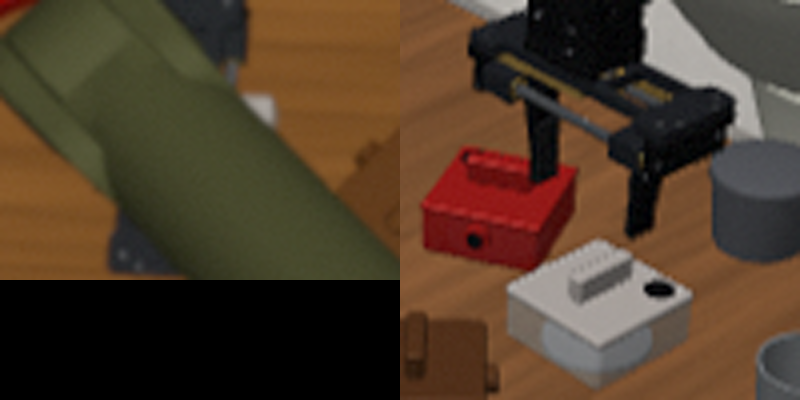

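The scene crop shows the open jaws straddling the rib at (600,275), about 14 mm short in y. I'll correct that and descend.

>>> servo_tool --plan '[[1,[0.7,0,1],[0,0,-0.8]],[1,[0.6,0,1.5],[0,0,0]],[1,[0,0,1.5],[0,0,0]],[1,[0,0,1.3],[0,0,0]],[1,[0,0,0.9],[0,0,0]],[1,[0,0,0.6],[0,0,0]],[1,[0,0,0.2],[0,0,0]],[1,[0,0,0],[0,0,0]],[1,[0,0,0],[0,0,0]]]'

```text
time_s: 5.05
tool_pos: [0.5402, 0.279, 0.0542]
tool_rot: [179.6, -0.3, 89.5]
force: [-0.2, 0.6, 0.2]
grip_width: 0.087
```

>>> servo_tool --plan '[[1,[-0.6,-0.3,0.2],[0,0,0]],[1,[0,0,0],[0,0,0]],[0,[0,0,0],[0,0,0]],[0,[0,0,0],[0,0,0]],[0,[0,0,0],[0,0,0]],[0,[0,0,0],[0,0,0]],[0,[0,0,0],[0,0,0]],[0,[0,0,0],[0,0,0]],[0,[0,0,0],[0,0,0]],[0,[0,0,0],[0,0,0]],[0,[0,0,0],[0,0,0]],[0,[0,0,0],[0,0,0]]]' --force 25

```text
time_s: 6.05
tool_pos: [0.5389, 0.2726, 0.0548]
tool_rot: [179.4, -0.4, 89.5]
force: [0.1, 0.5, 0.5]
grip_width: 0.0284
```

>>> servo_tool --plan '[[0,[0,0,0],[0,0,0]],[0,[0,0,0],[0,0,0]],[0,[0,0,0],[0,0,0]],[0,[0,0,0],[0,0,0]],[0,[0,0,0],[0,0,0]],[0,[0,0,0],[0,0,0]]]'

```text
time_s: 6.55
tool_pos: [0.539, 0.2727, 0.0547]
tool_rot: [179.4, -0.4, 89.5]
force: [-0.6, -0.9, 0.0]
grip_width: 0.0139
```

Gripped: the opening is 13.9 mm and the rib is 14 mm. Lifting.

>>> servo_tool --plan '[[0,[0,0,-0.5],[0,0,0]],[0,[0,0,-1.5],[0,0,0]],[0,[0,0,-2],[0,0,0]],[0,[0,0,-2.5],[0,0,0]],[0,[0,0,-2.5],[0,0,0]],[0,[0,0,-2.5],[0,0,0]],[0,[-1,0,-2],[0,0,0]],[0,[-2,0,-1],[0,0,-1.5]],[0,[-2.5,-0.1,0],[0,0,-1.5]],[0,[-2.5,-0.1,0],[0,0,-1.5]],[0,[-2.5,-0.1,0],[0,0,-1.5]],[0,[-2.5,-0.1,0],[0,0,-1.5]],[0,[-2.5,-0.1,0],[0,0,-1.5]],[0,[-2.5,-0.1,0],[0,0,-1.5]],[0,[-2.5,-0.1,0],[0,0,-1.5]],[0,[-2.5,-0.2,0],[0,0,-1.5]],[0,[-2,-0.2,0],[0,0,0]],[0,[-1,0,0],[0,0,0]],[0,[0,0,0],[0,0,0]],[0,[0,0,0],[0,0,0]]]'

```text
time_s: 8.22
tool_pos: [0.5513, 0.0083, 0.22]
tool_rot: [179.3, 0.1, 104.6]
force: [-0.1, 0.1, -2.6]
grip_width: 0.0139
```

>>> servo_tool --plan '[[0,[-1,-0.5,0],[0,0,0.7]],[0,[-2,-1,0],[0,0,0]],[0,[-2,-1,0],[0,0,0]],[0,[-2,-1,0],[0,0,0]],[0,[-2,-1,0],[0,0,0]],[0,[-2,-1,0],[0,0,0]],[0,[-1,-0.5,0],[0,0,0]],[0,[-0.5,-0.2,0],[0,0,0]],[0,[0,0,0],[0,0,0]],[0,[0,0,0],[0,0,0]],[0,[0,0,0],[0,0,0]]]'

```text
time_s: 9.13
tool_pos: [0.5196, -0.116, 0.2207]
tool_rot: [179.3, -0.1, 105.3]
force: [0.6, -0.1, -1.7]
grip_width: 0.0136
```

```bash
python3 -c "
from h import *
o=env.get_obs();print(o['tool_pos'],o['tool_rot'])
p=[.521-o['tool_pos'][0],-.134-o['tool_pos'][1]];a=np.radians(o['tool_rot'][2]);print('need tool xy cm',100*(np.cos(a)*p[0]+np.sin(a)*p[1]),100*(np.sin(a)*p[0]-np.cos(a)*p[1]))
t=cam('top','t3.png')['image'][200:330,340:460];s=cam('scene','s3.png')['image'][150:300,180:310]
cv2.imwrite('pics/c4.png',np.hstack([cv2.resize(t,(369,400),interpolation=2),cv2.resize(s,(430,496),interpolation=2)[:400] ]))"
```

```text
[ 0.51955088 -0.11604675  0.22070487] [ 1.79292985e+02 -1.34215650e-01  1.05296938e+02]
need tool xy cm -1.769950356736907 -0.33386785809838593
```

View pics/c4.png

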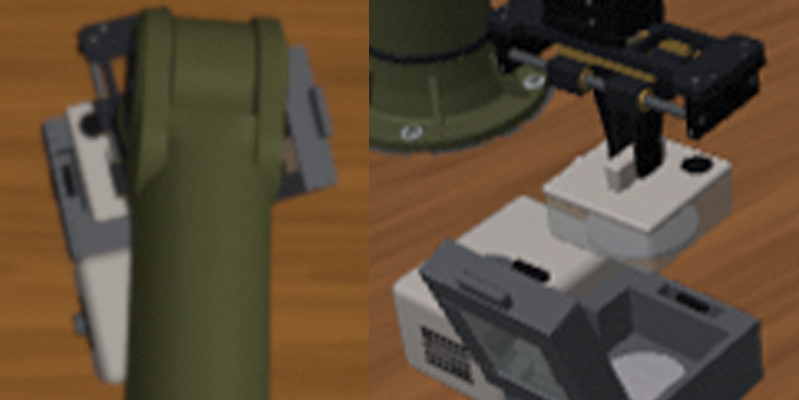

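The scene crop shows the tub held level above the bay, port towards the blower. I compare predicted and observed cover corners to check the camera bias at this spot.

```bash
cat > m2.py <<'E'
from fit import *
T=cam('top');S=cam('scene');o=env.get_obs();p=o['tool_pos'];yaw=np.radians(o['tool_rot'][2]-180)
def W(q):
    q=np.array(q)/1e3;c,s=np.cos(yaw),np.sin(yaw);return [p[0]+c*q[0]-s*q[1],p[1]+s*q[0]+c*q[1],p[2]-.0547+q[2]]
k=369/120
for n,c,ob,q in [('S left +x-y',S,(233.2,205.9),(50,-50,48)),('S bot +x+y',S,(264.9,220.1),(50,50,48)),('S right -x+y',S,(290,201.4),(-50,50,48)),
 ('T -x+y',T,(340+68/k,200+105/k),(-50,50,48)),('T -x-y',T,(340+98/k,200+220/k),(-50,-50,48))]:
    print(n,'pred',proj(c,[W(q)])[0].round(1),'obs',np.round(ob,1))
# enlarged crops w/ overlay of machine model for pose (.521,-.134,-76.1)
E
python3 m2.py
python3 - <<'E'
import sys;sys.path.insert(0,'.')
import os;os.chdir('.')
from fit import *
T=cam('top');S=cam('scene')
t=cv2.imread('pics/top0.png')[215:330,345:440];s=cv2.imread('pics/s3.png')[210:300,235:305]
cv2.imwrite('pics/c5.png',np.hstack([cv2.resize(t,None,fx=4,fy=5.2,interpolation=2) if 0 else cv2.resize(t,(475,575),interpolation=2),cv2.resize(s,(322,414),interpolation=2) if 0 else cv2.copyMakeBorder(cv2.resize(s,(322,414),interpolation=2),0,161,0,0,0)]))
E
```

```text
S left +x-y pred [230.8 205.9] obs [233.2 205.9]
S bot +x+y pred [264.1 219.2] obs [264.9 220.1]
S right -x+y pred [289.5 198.7] obs [290.  201.4]
T -x+y pred [361.  233.6] obs [362.1 234.1]
T -x-y pred [370.8 271. ] obs [371.9 271.5]
```

View pics/c5.png

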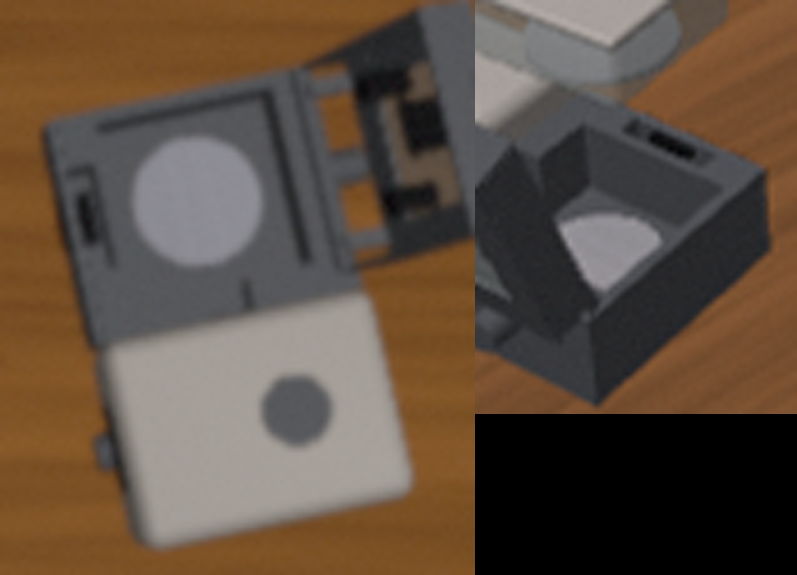

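Seen by the top camera, the tub sits about 2 mm to -y of where the robot's figures put it. The same bias applies to the plate, so I aim TCP at (0.5215, -0.1325), yaw 104.0.

>>> servo_tool --plan '[[0,[-0.6,-0.1,0],[0,0,0.7]],[0,[-0.6,-0.1,1],[0,0,0.6]],[0,[-0.4,0,1.5],[0,0,0]],[0,[0,0,2],[0,0,0]],[0,[0,0,1.5],[0,0,0]],[0,[0,0,1.5],[0,0,0]],[0,[0,0,0.8],[0,0,0]],[0,[0,0,0.4],[0,0,0]],[0,[0,0,0],[0,0,0]],[0,[0,0,0],[0,0,0]]]'

```text
time_s: 10.27
tool_pos: [0.523, -0.1385, 0.1258]
tool_rot: [179.3, -0.1, 103.4]
force: [0.3, -0.5, -1.8]
grip_width: 0.0142
```

>>> servo_tool --plan '[[0,[0.6,0,0],[0,0,-0.6]],[0,[0,0,0],[0,0,0]],[0,[0,0,0],[0,0,0]],[0,[0,0,0],[0,0,0]]]'

```text
time_s: 10.6
tool_pos: [0.5232, -0.1323, 0.1283]
tool_rot: [179.1, 0.0, 104.0]
force: [0.1, 0.5, -2.1]
grip_width: 0.0138
```

```bash
python3 -c "
from h import *
o=env.get_obs();print(o['tool_pos'],o['tool_rot'])
s=cam('scene','s5.png')['image'][180:300,180:310]
cv2.imwrite('pics/c6.png',cv2.resize(s,(650,600),interpolation=2))"
```

```text
[ 0.52317705 -0.13226763  0.12830731] [1.79132465e+02 1.39761117e-02 1.04034168e+02]
```

View pics/c6.png

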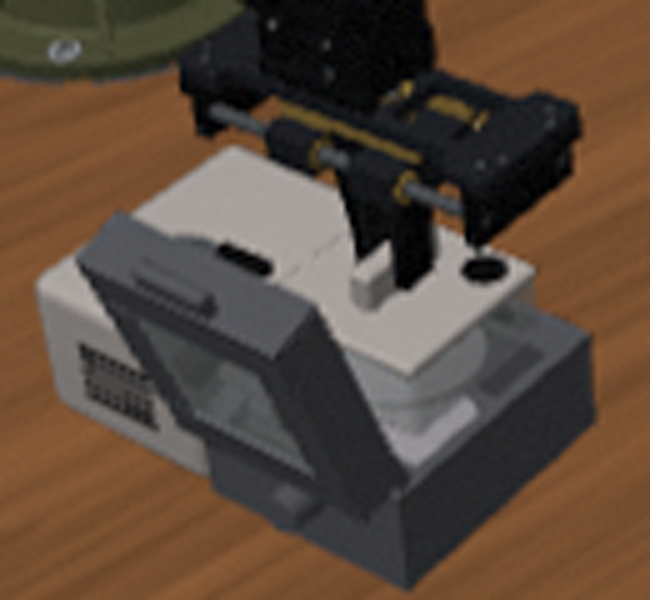

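The picture shows the tub square over the bay, its right edge parallel to the bay edge and its cover corner at (413,377) above the bay corner (408,488). I'll lower gently and watch the force.

>>> servo_tool --plan '[[0,[0,-0.15,0.3],[0.4,0,0]],[0,[0,0,0.4],[0,0,0]],[0,[0,0,0.4],[0,0,0]],[0,[0,0,0.4],[0,0,0]],[0,[0,0,0.2],[0,0,0]],[0,[0,0,0],[0,0,0]],[0,[0,0,0],[0,0,0]]]'

```text
time_s: 11.23
tool_pos: [0.5222, -0.1332, 0.1098]
tool_rot: [179.5, 0.1, 104.0]
force: [0.5, -0.1, -2.0]
grip_width: 0.0141
```

>>> servo_tool --plan '[[0,[0,0,0.3],[0,0,0]],[0,[0,0,0.4],[0,0,0]],[0,[0,0,0.4],[0,0,0]],[0,[0,0,0.4],[0,0,0]],[0,[0,0,0.2],[0,0,0]],[0,[0,0,0],[0,0,0]],[0,[0,0,0],[0,0,0]]]'

```text
time_s: 11.82
tool_pos: [0.5223, -0.1333, 0.0907]
tool_rot: [179.5, 0.1, 104.0]
force: [-0.3, -0.0, -1.9]
grip_width: 0.0138
```

>>> servo_tool --plan '[[0,[0,0,0.3],[0,0,0]],[0,[0,0,0.3],[0,0,0]],[0,[0,0,0.2],[0,0,0]],[0,[0,0,0.1],[0,0,0]],[0,[0,0,0],[0,0,0]],[0,[0,0,0],[0,0,0]]]'

```text
time_s: 12.32
tool_pos: [0.5224, -0.1333, 0.0809]
tool_rot: [179.5, 0.1, 104.0]
force: [0.4, -0.5, -2.6]
grip_width: 0.0138
```

>>> servo_tool --plan '[[0,[0,0,0.1],[0,0,0]],[0,[0,0,0.1],[0,0,0]],[0,[0,0,0],[0,0,0]],[0,[0,0,0],[0,0,0]]]'

```text
time_s: 12.65
tool_pos: [0.5227, -0.1336, 0.0804]
tool_rot: [179.6, 0.1, 104.0]
force: [-1.3, -0.8, 1.5]
grip_width: 0.0136
```

The tub is on the plate: z is 0.0804 as predicted, and the force has gone from -2 to +1.5 N. I'll release with a partial opening and lift.

>>> servo_tool --plan '[[0.5,[0,0,0],[0,0,0]],[0.5,[0,0,0],[0,0,0]],[0.5,[0,0,0],[0,0,0]],[0.5,[0,0,0],[0,0,0]],[0.5,[0,0,0],[0,0,0]],[0.5,[0,0,0],[0,0,0]],[0.5,[0,0,-0.5],[0,0,0]],[0.5,[0,0,-1],[0,0,0]],[0.5,[0,0,-2],[0,0,0]],[0.5,[0,0,-3],[0,0,0]],[0.5,[0,0,-3],[0,0,0]],[0.5,[0,0,-4],[0,0,0]],[0.5,[0,0,-4],[0,0,0]],[0.5,[0,0,-3],[0,0,0]],[0.5,[0,0,-1],[0,0,0]],[0,[0,0,0],[0,0,0]],[0,[0,0,0],[0,0,0]]]'

```text
time_s: 14.07
tool_pos: [0.521, -0.1306, 0.3113]
tool_rot: [179.3, 0.3, 104.3]
force: [0.6, 0.2, -0.4]
grip_width: 0.0365
```

```bash
python3 -c "
from h import *
o=env.get_obs();print(o['tool_pos'],o['tool_rot'],o['qpos'].round(0))
t=cam('top','t7.png')['image'][200:330,340:460];s=cam('scene','s7.png')['image'][190:300,180:310]
cv2.imwrite('pics/c7.png',np.hstack([cv2.resize(t,(369,400),interpolation=2),cv2.resize(s,(430,364),interpolation=2) if 0 else cv2.copyMakeBorder(cv2.resize(s,(430,364),interpolation=2),0,36,0,0,0)]))"
```

```text
[ 0.52103657 -0.13062817  0.31128602] [179.30109358   0.25286142 104.27156631] [ 68.   7. -61.  90.   7.  86.  21.]
```

View pics/c7.png

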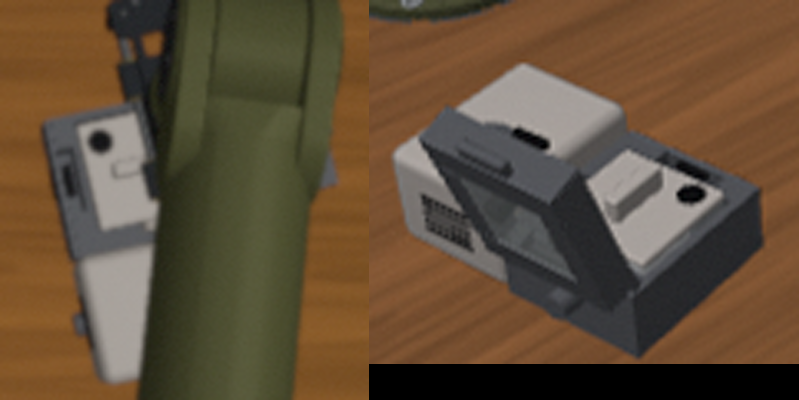

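The top and scene views show the tub seated square in the bay, port in the notch and rib at (635,185), with the lid still open. Now I go over the lid to its rear with the fingers shut.

>>> servo_tool --plan '[[0,[-1,0,0],[0,0,0]],[0,[-2,0,0],[0,0,0]],[0,[-3,0,0],[0,0,0]],[0,[-3,0,0],[0,0,0]],[0,[-3,0,0],[0,0,0]],[0,[-3,0,0],[0,0,0]],[0,[-2,0,0],[0,0,0]],[0,[-1,0,0],[0,0,0]],[0,[-0.6,0,0],[0,0,0]],[0,[0,0,0],[0,0,0]],[0,[0,0,0],[0,0,0]]]'

```text
time_s: 15.08
tool_pos: [0.5619, -0.3207, 0.287]
tool_rot: [-179.1, -0.9, 104.5]
force: [0.4, 1.4, -0.4]
grip_width: 0.0003
```

```bash
cat > mp.py <<'E'
from h import *
def mp():
    o=env.get_obs();d=o['tool_pos'][:2]-[.522,-.1335];a=np.radians(-76);c,s=np.cos(a),np.sin(a)
    print('machine X,Y,Z mm',np.round([1e3*(c*d[0]+s*d[1]),1e3*(-s*d[0]+c*d[1]),1e3*o['tool_pos'][2]],1),'rot',o['tool_rot'].round(1),'q',o['qpos'].round(0),'w',o['grip_width'],'F',o['force'].round(1))
mp()
E
python3 mp.py
# lid lip in the start pictures: top px of lip middle, for several angles
python3 -c "
from h import *
T=cam('top');S=cam('scene')
a=np.radians(-76.1)
for th in(1.77,1.87,1.97,2.07):
    r=[]
    for y in(-62,60):
        x=68-148*np.cos(th)+30*np.sin(th);z=70+148*np.sin(th)+30*np.cos(th)
        P=np.array([[.5215+(np.cos(a)*x-np.sin(a)*y)/1e3,-.1335+(np.sin(a)*x+np.cos(a)*y)/1e3,z/1e3]])
        r+=[proj(T,P)[0].round(1).tolist(),proj(S,P)[0].round(1).tolist()]
    print(th,r)"
```

```text
machine X,Y,Z mm [191.3  -6.6 287. ] rot [-179.1   -0.9  104.5] q [ 65.  26. -54.  75.  20.  90.  28.] w 0.00026241293538310957 F [ 0.4  1.4 -0.4]
1.77 [[444.5, 259.7], [198.4, 224.7], [432.8, 214.3], [238.9, 243.4]]
1.87 [[449.0, 258.8], [194.6, 230.0], [437.3, 213.6], [235.0, 249.0]]
1.97 [[453.1, 258.0], [191.0, 235.6], [441.4, 213.1], [231.4, 255.0]]
2.07 [[456.8, 257.3], [187.8, 241.5], [445.1, 212.7], [228.1, 261.2]]
```

Lid angle is about 1.88 rad. Descend behind it.

>>> servo_tool --plan '[[0,[0,0,1],[0,0,0]],[0,[0,0,2],[0,0,0]],[0,[0,0,2.5],[0,0,0]],[0,[0,0,2.5],[0,0,0]],[0,[0,0,1.7],[0,0,0]],[0,[0,0,0.7],[0,0,0]],[0,[0,0,0],[0,0,0]],[0,[0,0,0],[0,0,0]]]'

```text
time_s: 15.85
tool_pos: [0.5617, -0.3093, 0.1829]
tool_rot: [-179.3, -0.5, 105.3]
force: [-0.2, -1.1, 0.3]
grip_width: 0.0005
```

```bash
python3 mp.py
```

```text
machine X,Y,Z mm [180.2  -4.  182.9] rot [-179.3   -0.5  105.3] q [ 65.  28. -53.  85.  22.  79.  26.] w 0.0005451599184122279 F [-0.2 -1.1  0.3]
```

>>> servo_tool --plan '[[0,[0.8,0,0],[0,0,1]],[0,[1,0,0],[0,0,0]],[0,[1,0,0],[0,0,0]],[0,[1,0,0],[0,0,0]],[0,[1,0,0],[0,0,0]],[0,[1,0,0],[0,0,0]],[0,[1,0,0],[0,0,0]],[0,[0.5,0,0],[0,0,0]],[0,[0,0,0],[0,0,0]]]'

```text
time_s: 16.6
tool_pos: [0.5452, -0.2315, 0.1905]
tool_rot: [-179.7, 0.2, 104.3]
force: [0.1, -1.3, 0.1]
grip_width: 0.0005
```

```bash
python3 mp.py
```

```text
machine X,Y,Z mm [100.7  -1.2 190.5] rot [-179.7    0.2  104.3] q [ 66.  21. -56.  93.  18.  76.  21.] w 0.0004980887656474667 F [ 0.1 -1.3  0.1]
```

>>> servo_tool --plan '[[0,[1,0,-0.1],[0,0,0]],[0,[1,0,-0.1],[0,0,0]],[0,[1,0,0],[0,0,0]],[0,[1,0,0],[0,0,0]],[0,[1.2,0,0.2],[0,0,0]],[0,[1.2,0,0.4],[0,0,0]],[0,[1.2,0,0.5],[0,0,0]],[0,[0,0,0],[0,0,0]],[0,[0,0,0],[0,0,0]]]'

```text
time_s: 17.35
tool_pos: [0.5232, -0.1479, 0.1787]
tool_rot: [-179.6, 0.1, 104.4]
force: [0.0, -0.2, 0.6]
grip_width: 0.0003
```

```bash
python3 mp.py
```

```text
machine X,Y,Z mm [ 14.3  -2.3 178.7] rot [-1.796e+02  1.000e-01  1.044e+02] q [ 65.  15. -60. 100.  14.  73.  17.] w 0.00030062162785537646 F [ 0.  -0.2  0.6]
```

>>> servo_tool --plan '[[0,[1,0,0.6],[0,0,0]],[0,[1,0,0.7],[0,0,0]],[0,[1,0,0.9],[0,0,0]],[0,[0.9,0,1],[0,0,0]],[0,[0.9,0,1],[0,0,0]],[0,[0,0,0],[0,0,0]],[0,[0,0,0],[0,0,0]]]'

```text
time_s: 17.93
tool_pos: [0.5085, -0.0962, 0.1308]
tool_rot: [-179.5, -0.0, 104.4]
force: [-0.1, -1.0, 0.7]
grip_width: 0.0006
```

```bash
python3 -c "
from mp import *
s=cam('scene','s8.png')['image'][150:300,170:320]
cv2.imwrite('pics/c8.png',cv2.resize(s,(600,600),interpolation=2))"
```

```text
machine X,Y,Z mm [-39.4  -4.1 130.8] rot [-179.5   -0.   104.4] q [ 62.  15. -61. 106.  14.  67.  11.] w 0.0005969806824452743 F [-0.1 -1.   0.7]
```

View pics/c8.png

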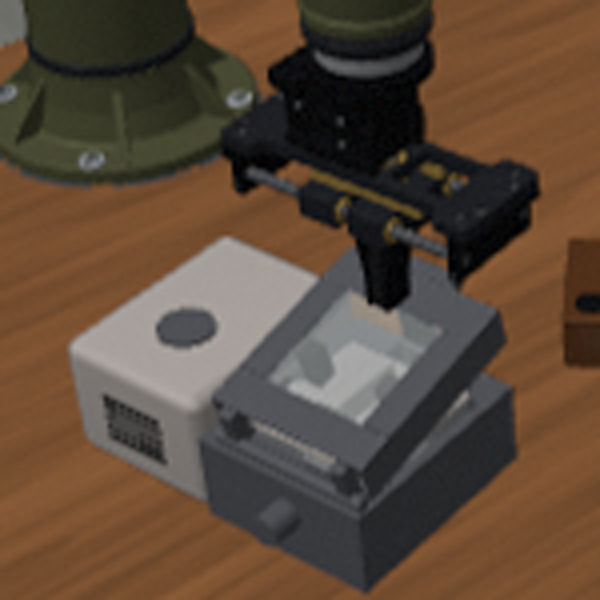

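The lid is nearly over (about 0.3 rad) with the fingertips near its front edge. I'll follow it down and then press.

>>> servo_tool --plan '[[0,[0.8,0,0.4],[0,0,0]],[0,[0.7,0,0.6],[0,0,0]],[0,[0.4,0,0.7],[0,0,0]],[0,[0,0,0.4],[0,0,0]],[0,[0,0,0.3],[0,0,0]],[0,[0,0,0],[0,0,0]]]'

```text
time_s: 18.48
tool_pos: [0.5044, -0.0756, 0.1064]
tool_rot: [-179.6, -0.0, 104.3]
force: [0.1, 0.3, 0.1]
grip_width: 0.0007
```

```bash
python3 mp.py
```

```text
machine X,Y,Z mm [-60.4  -3.1 106.4] rot [-179.6   -0.   104.3] q [ 60.  15. -61. 109.  15.  65.   8.] w 0.000668419795571612 F [0.1 0.3 0.1]
```

>>> servo_tool --plan '[[0,[0.2,0,0.3],[0,0,0]],[0,[0,0,0.3],[0,0,0]],[0,[0,0,0.3],[0,0,0]],[0,[0,0,0.3],[0,0,0]],[0,[0,0,0],[0,0,0]]]'

```text
time_s: 18.9
tool_pos: [0.5046, -0.0733, 0.1012]
tool_rot: [-179.3, 0.2, 104.2]
force: [0.4, 0.4, 0.1]
grip_width: 0.0005
```

>>> servo_tool --plan '[[0,[0,0,0.3],[0,0,0]],[0,[0,0,0.3],[0,0,0]],[0,[0,0,0.3],[0,0,0]],[0,[0,0,0.3],[0,0,0]]]'

```text
time_s: 19.23
tool_pos: [0.5056, -0.0732, 0.0998]
tool_rot: [-179.0, 0.5, 104.2]
force: [-11.4, 1.2, 29.2]
grip_width: 0.0004
```

29 N at z = 0.0998, so the lid is at its shut height. I'll back off and check.

>>> servo_tool --plan '[[0,[0,0,-0.5],[0,0,0]],[0,[0,0,-1.5],[0,0,0]],[0,[0,0,-3],[0,0,0]],[0,[0,0,-3],[0,0,0]],[0,[0,0,-3],[0,0,0]],[0,[2,0,-3],[0,0,0]],[0,[3,0,-2],[0,0,0]],[0,[3,0,0],[0,0,0]],[0,[3,0,0],[0,0,0]],[0,[3,0,0],[0,0,0]],[0,[3,0,0],[0,0,0]],[0,[3,0,0],[0,0,0]],[0,[1,0,0],[0,0,0]],[0,[0,0,0],[0,0,0]],[0,[0,0,0],[0,0,0]]]'

```text
time_s: 20.48
tool_pos: [0.4566, 0.1376, 0.2617]
tool_rot: [-179.1, 0.6, 103.7]
force: [0.9, -0.6, -0.5]
grip_width: 0.0007
```

```bash
python3 -c "
from mp import *
t=cam('top','t9.png')['image'][200:330,340:460];C=cam('scene','s9.png');s=C['image'][190:300,180:310]
cv2.imwrite('pics/c9.png',np.hstack([cv2.resize(t,(369,400),interpolation=2),cv2.copyMakeBorder(cv2.resize(s,(430,364),interpolation=2),0,36,0,0,0)]))
T=cam('top');a=np.radians(-76.1)
for th in(0,.1,.2):
  for y in(-62,60):
    x=68-148*np.cos(th)+30*np.sin(th);z=70+148*np.sin(th)+30*np.cos(th)
    P=np.array([[.5215+(np.cos(a)*x-np.sin(a)*y)/1e3,-.1335+(np.sin(a)*x+np.cos(a)*y)/1e3,z/1e3]])
    print(th,y,'T crop',((proj(T,P)[0]-[340,200])*3.075).round(0),'S crop',((proj(C,P)[0]-[180,190])*3.308+[369,0]).round(0))"
```

```text
machine X,Y,Z mm [-278.9    2.2  261.7] rot [-179.1    0.6  103.7] q [ 57.  -4. -74. 101.  -3.  81.  -2.] w 0.0007057265905156635 F [ 0.9 -0.6 -0.5]
0 -62 T crop [ 73. 246.] S crop [634.  96.]
0 60 T crop [ 42. 115.] S crop [756. 148.]
0.1 -62 T crop [ 78. 244.] S crop [630.  84.]
0.1 60 T crop [ 47. 112.] S crop [752. 135.]
0.2 -62 T crop [ 85. 241.] S crop [624.  72.]
0.2 60 T crop [ 53. 108.] S crop [748. 124.]
```

View pics/c9.png

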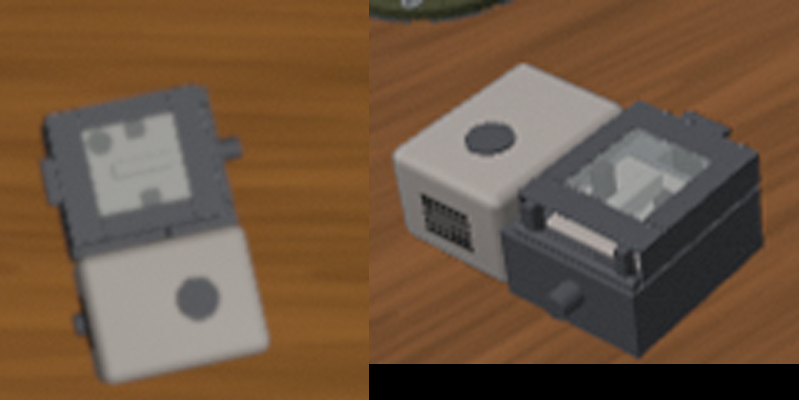

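The lid is shut. Its front corner is at (758,155) in the scene crop, where 0 rad predicts (756,148) and 0.1 rad predicts (752,135). The seam looks even, and the lid has held for over 1 s untouched. I'm handing in.

```bash
python3 -c "
from cell import env
print(env.sign_off())"
```

```text
the job is handed in; nothing more can be done
None
```

The tub is back in the humidifier bay under the shut lid, and I handed the job in at about 20.5 s. The sign-off gave no verdict.

- **Tub:** I gripped the white tub by its rib (13.9 mm opening) and lowered it into the bay. It met the plate at the predicted height, with the force changing from -2 to +1.5 N. A picture after release showed it seated square, port in the notch.
- **Lid:** I pushed it over from behind and pressed its front edge until it stopped at z 99.8 mm (100 mm expected) with 29 N on the tool. I saw no separate jump in the force readings when the catch snapped.
- **Last pictures:** Taken over a second after letting go, they show the lid still shut with the tub under the window and the arm well clear. The lid's front corner was about 2 px from the shut prediction, with 0.1 rad about 6 px off.
- **Not checked:** I did not measure the tub's depth under the shut lid. My path kept clear of the bystanders, but I did not measure them again at the end.
- **Disagreements:** The fitted heights came out 4–6 mm low, and the top camera was off by about 2 mm. I corrected the bay target for the 2 mm.

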